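# Take the lift-off lid from a bench bath and rack it to drain

## Task

The small white bath is to be cleaned. Swing its metal lid up by the black handle until it stands upright on its hinges, lift it straight up off the hinge pins, and set it in the wire draining rack: hinge edge down in the wire troughs, inner side leaning on the sloping wires, square with the rack. Lower it in and let go only once it rests there; leave the other things where they stand.

Things in the scene. Friction and masses are not known exactly. Their poses are not given: they have to be found in the camera images.
- bath: Small white bench bath, 206 mm wide (its y), 124 mm deep (its x), rim 86 mm high, fixed to the worktop; control panel on its front (-x), hinges behind its back (+x). Origin: centre of its underside; x points from the front to the hinges, z up.
- bath_pins (a point): Middle of the bath's hinge line: 80 mm behind its centre, 90 mm above the worktop, axes as the bath's. Flat-sided pins along y, 45 to 75 mm either side, 8 mm thick (x), 14 mm tall (z): the lid's hooks leave them only upwards with the lid within about 25 degrees of upright, and are clear after 18 mm. A stop plate behind lets the open lid stand alone, leaning 8 degrees past upright.
- lid_hinge (a point): Middle of the loose lid's hinge line. Lid axes: x from handle to hinges, y along the hinge line, z out of its outer face. Closed, the lid lies flat, axes as the bath's, this point at bath_pins; upright, its x points down and its z to the back of the bath. Two dark hooks, 18 mm wide at y = -60 and +60 mm, reach to x = +11 mm and z = -13 to +13 mm; their slots (11 mm) open to +x.
- lid_handle (a point): Middle of the lid's black round handle bar, 16 mm thick, 104 mm long along lid y, in the plane of the plate 40 mm in front of its edge (lid x = -189 mm, y = z = 0; axes as lid_hinge). 32 mm clear between bar and lid edge. Closed, the bar is 90 mm above the worktop, 47 mm in front of the bath's front wall. Being round it turns between the fingers as the lid swings.
- rack: Steel wire draining rack in a blue drip tray 150 x 190 x 16 mm, fixed. Origin: centre of its underside; z up. Wire cradles at y = -32 and +32 mm: a sloping wire leans 35 degrees from vertical, its top (z 130 mm) towards -x; at its foot a trough 20 mm wide with a 30 mm lip on the +x side. The lid slides in along this slope with 7 mm of play, its hooks hanging outside the cradles.
- rack_seat (a point): Where lid_hinge comes to lie when the lid is home in the rack: 61 mm from the rack's origin along its +x, 49 mm above the worktop; axes as the rack's. The lid's y is then along the rack's y, its x points down the slope, (+sin 35, 0, -cos 35) in rack axes, and its outer face looks up, (+cos 35, 0, +sin 35).
- jar_center (a point): Centre of a glass jar with a blue cap, 44 mm thick, 85 mm tall, a bystander.
- vial_center (a point): Centre of a brown vial with a black cap, 32 mm thick, 62 mm tall, a bystander.
- timer: Flat bench timer, 66 x 66 x 18 mm, a bystander; origin: centre of its underside.
- marker: Red-capped marker pen lying on the worktop, 14 x 146 x 14 mm, a bystander; origin: centre of its underside, long axis its y.
- lid: The loose metal lid, 0.2 to 0.4 kg; origin and axes as lid_hinge. The plate is 204 mm wide (y), 8 mm thick (z -4 to +4 mm) and spans x = -13 to -149 mm; an inner panel 168 mm wide stands 5 mm proud of its inner face from x = -35 to -125 mm.

How it is judged:
On the way, in this order (a step that is already met when the one before it is completed fails the run):
1. the lid stands upright, within 12 degrees, with its hooks still on the pins (angle between lid_hinge's own z axis and vertical between 1.36 and 1.78 rad and distance between lid_hinge and bath_pins below 0.008 m), for 0.1 s.
2. the lid is lifted straight up, clear of the pins, still upright (angle between lid_hinge's own z axis and vertical between 1.22 and 1.92 rad and z of lid_hinge in the frame of bath_pins above 0.02 m and horizontal distance between lid_hinge and bath_pins below 0.03 m), for 0.05 s.
3. the lid is lowered home into the rack while still held (x of lid_hinge in the frame of rack_seat between -0.01 and 0.01 m and y of lid_hinge in the frame of rack_seat between -0.018 and 0.018 m and z of lid_hinge in the frame of rack_seat between -0.008 and 0.008 m and angle between lid_hinge's own z axis and vertical between 0.84 and 1.08 rad and angle between the y axis of lid_hinge and the y axis of rack, either way round below 0.12 rad and contact force between the fingers and lid above 0.3 N), for 0.05 s.
At the end, for the whole second after the job is handed in: The lid rests still in the draining rack: the middle of its hinge line within 10 mm fore and aft, 18 mm sideways and 8 mm in height of its place there, its outer face turned up and leaning as the rack does (lid 28 to 42 degrees from upright), its width within 7 degrees of the rack's (x of lid_hinge in the frame of rack_seat between -0.01 and 0.01 m and y of lid_hinge in the frame of rack_seat between -0.018 and 0.018 m and z of lid_hinge in the frame of rack_seat between -0.008 and 0.008 m and angle between lid_hinge's own z axis and vertical between 0.84 and 1.08 rad and angle between the y axis of lid_hinge and the y axis of rack, either way round below 0.12 rad and linear speed of lid below 0.02 m/s and contact force between lid and rack above 0.5 N); the robot touches nothing.
It fails at once if a bystander (jar, vial, timer, marker) is pushed more than 30 mm (distance of any of jar_center, vial_center, timer, marker from where it was at the start of the episode above 0.03 m).
It also fails if it takes over 54 s, if anything falls off the work surface, if the arm or the gripper's body presses on something with over 40 N, if the wrist force passes 120 N, or if a joint passes its speed limit or range.

## Robot

A 7-joint arm with a two-finger parallel gripper is mounted at the origin on a cart in front of the work surface, level with it; the furniture and walls round the work are solid. World frame = base frame: x ahead of the robot, y to its left, z up, the work surface at z = 0. Lengths are in m, angles in rad, forces in N, time in s.
With the tool pointing down it reaches from about 0.425 to 0.875 m from the base axis. Payload 4.7 kg.
Tool frame: the origin (TCP) lies at the very end of the fingers, on their centre line; the grasp point (between the pads) lies 19 mm behind it; z points along the fingers, y is the direction in which the jaws open and shut (so a half turn about z gives the same grasp; the last joint's range is limited). The gripper opens to 87 mm and grips with 3 to 60 N. Pads are 19 mm wide; open, the fingers measure 117 mm over their backs; the gripper's body (75 mm by 190 mm) begins 51 mm behind the grasp point.
Start: joints at [1.143, 0.321, -0.07, 1.45, 0.023, 1.371, -0.057], TCP at [0.278, -0.588, 0.223] pointing down, gripper open.
Joint ranges: [-2.86, 2.86], [-0.3, 2.09], [-1.38, 1.24], [0.06, 2.45], [-1.56, 4.7], [0.09, 2.05], [-2.69, 2.69]. Speed limits (rad/s): [2.57, 2.57, 3.14, 3.14, 3.14, 3.14, 3.14].

## Interface

Orientations are given as a rotation vector (axis times angle).
In Python, from bench import * gives the robot as it stands.
- The arm moves only by the shell command python3 -m jog 'ROWS' [OPENING] [FORCE]. ROWS is JSON, a list of rows, each a list of 4 numbers: the shift along the world's x, y, z in mm, then the turn about the world's z in rad. In form: [[x, y, z, twist], ...]. A call has exactly 8 rows; each row is the pose to reach, as a shift and turn from the pose commanded when the call began; what a row does not reach only later rows make up. A row lasts 1/8 s, in which the tool goes at most 62.5 mm and 10.7 degrees, less where a joint would pass 70% of its speed; a pose out of reach is approached as far as the arm can. A call with a gripper value outside its range is refused whole. OPENING is the opening, from -1 (shut) to 1 (fully open), set as the call begins (- or left out, the last holds). The fingers move at their own pace and stop on an object; FORCE is the grip in N (left out, the last holds). Time passes only in rows, so rows that repeat a pose let the fingers close, or fill a call up. It gives the time, the measured TCP pose, the force and the opening at its end, in the units of the state.
- get_state(): the state, without advancing time (a new reading comes with each control period).
- get_image(name): name is "scene" or "side" or "wrist"; returns a dict with "image" (384x512x3 uint8, red, green, blue), "fx", "fy", "cx", "cy" (pixels), "position" and "rotation" of the camera in the world; the wrist camera has in their place "tool_from_camera" (4x4, takes a point from camera to tool coordinates, whose origin is the TCP and whose axes are the flange's). Camera axes: x right, y down, z forward; pixel columns grow to the right and rows downward; lengths in m; the calibration is good to about 2 mm. The wrist camera is an equidistant fisheye: a pixel r from the principal point sees the ray r / f radians off the axis. A picture is of the moment at which its call begins: read the wrist's pose just before it. There is no depth.
- close_job(): hands the job in, once; it reports no verdict.
The state is a dict: "time": time; "joint_positions": joint angles; "qd": joint speeds; "joint_torque": joint torques, N m; "position": TCP position; "tool_rot": TCP orientation; "ft_force": force on the tool from outside, world axes, zero at the start; "torque": the same for the moment, N m; "grip_width": opening from 0.0 (shut) to 1.0 (fully open).
Only numpy, scipy, OpenCV 4.12 (cv2) and the standard library are available. Lean on these libraries where they do the work, as an engineer would, in place of code of your own. Each camera call takes 0.05 s, during which the arm holds its last target. There are 200 camera calls.

## Working session

There is one attempt and no reset: what is moved stays moved. The work goes in short steps, Python scripts to look and compute and a shell command to move; the robot and the scene stay as the last step left them, time stands still between calls to the robot, and variables do not carry over. Pictures are saved under pics/ and viewed, about 8 in all and at most 12, crops included, and the job is handed in when it is done.

```bash
ls; mkdir -p pics
python3 - <<'E'
from bench import *
import cv2,pickle
s=get_state();print(s)
d={}
for n in("scene","side","wrist"):
    r=get_image(n);d[n]=r;cv2.imwrite(f"pics/{n}0.png",r["image"][:,:,::-1])
    print(n,{k:v for k,v in r.items() if k!="image"})
pickle.dump((s,d),open("d0.pkl","wb"))
a=cv2.hconcat([cv2.imread("pics/scene0.png"),cv2.imread("pics/side0.png")])
E
```

```text
pics
{'time': 0.0, 'joint_positions': array([ 1.14311339,  0.32180021, -0.07009481,  1.45168918,  0.02259219,
        1.37081082, -0.05690424]), 'qd': array([ 5.32035674e-04, -5.69031153e-04, -4.83081743e-04, -1.11150590e-03,
        2.19932516e-03,  8.66824675e-05,  9.38831286e-04]), 'joint_torque': array([-1.32998812e-04, -4.91281128e+01, -4.03564554e-01, -3.12526238e+01,
       -6.36726804e-02,  4.35681792e-02,  1.72794994e-04]), 'position': array([ 0.27762908, -0.58709985,  0.22146928]), 'tool_rot': array([-3.06344072e+00, -6.87968700e-01,  7.97038165e-04]), 'ft_force': array([-0.14897155,  0.30162966,  0.53849914]), 'torque': array([ 0.02390009, -0.01358619,  0.00261267]), 'grip_width': 1.0021348537925023}
scene {'fx': 414.61495237790183, 'fy': 414.61495237790183, 'cx': 255.44874172610642, 'cy': 189.19368014363104, 'position': array([0.11754266, 0.53552893, 0.79249006]), 'rotation': array([-0.89556593,  2.56692519, -1.05052562])}
side {'fx': 475.05919564574526, 'fy': 475.05919564574526, 'cx': 255.30423476285503, 'cy': 197.7197422593762, 'position': array([-0.11984526, -1.04104952,  0.87806567]), 'rotation': array([-2.05990315,  0.64289768, -0.32217569])}
wrist {'fx': 297.3186396354542, 'fy': 297.3186396354542, 'cx': 253.17022911803653, 'cy': 187.6106888406191, 'tool_from_camera': array([[ 1.18188156e-03, -9.56038996e-01, -2.93237175e-01,
         8.11321368e-02],
       [ 9.99998732e-01,  1.44286652e-03, -6.73709242e-04,
        -1.43904039e-04],
       [ 1.06719441e-03, -2.93236007e-01,  9.56039489e-01,
        -1.61235954e-01],
       [ 0.00000000e+00,  0.00000000e+00,  0.00000000e+00,
         1.00000000e+00]])}
```

View pics/scene0.png

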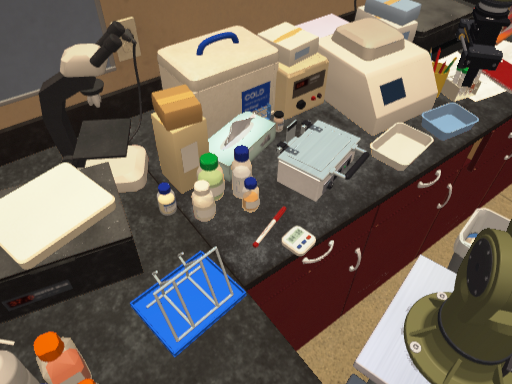

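View pics/side0.png

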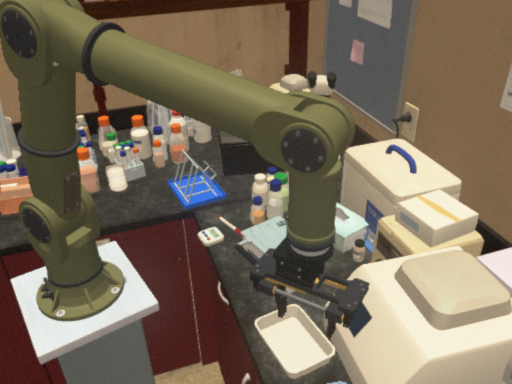

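The scene view shows the bath with its lid and handle at (320,155), the blue rack at (188,300), the timer at (298,240), the marker at (268,227), the vial and the blue-capped jars around (245,180). In the side view the arm covers the bath. I'll enlarge the bath and rack next.

```bash
cat > h.py <<'E'
import numpy as np,cv2,pickle
from scipy.spatial.transform import Rotation as R
def ray(c,u,v):
    d=R.from_rotvec(c["rotation"]).as_matrix()@np.array([(u-c["cx"])/c["fx"],(v-c["cy"])/c["fy"],1])
    return c["position"],d
def onz(c,u,v,z):
    p,d=ray(c,u,v);return p+d*(z-p[2])/d[2]
def proj(c,X):
    q=R.from_rotvec(c["rotation"]).as_matrix().T@(np.atleast_2d(X)-c["position"]).T
    return np.c_[c["fx"]*q[0]/q[2]+c["cx"],c["fy"]*q[1]/q[2]+c["cy"]]
def pts(fr,L):  # frame (x,y,z,yaw)
    return R.from_euler("z",fr[3]).apply(np.atleast_2d(L))+np.array(fr[:3])
def wproj(c,s,X):
    T=c["tool_from_camera"];q=R.from_rotvec(s["tool_rot"]).inv().apply(np.atleast_2d(X)-s["position"])
    q=(q-T[:3,3])@T[:3,:3];r=np.hypot(q[:,0],q[:,1]);t=np.arctan2(r,q[:,2])
    return np.c_[c["fx"]*t*q[:,0]/r+c["cx"],c["fy"]*t*q[:,1]/r+c["cy"]]
def won(c,s,u,v,z):
    T=c["tool_from_camera"];a=np.array([u-c["cx"],v-c["cy"]])/c["fx"];t=np.hypot(*a)
    d=np.r_[a/t*np.sin(t),np.cos(t)];Rt=R.from_rotvec(s["tool_rot"])
    d=Rt.apply(T[:3,:3]@d);p=Rt.apply(T[:3,3])+s["position"]
    return p+d*(z-p[2])/d[2]
E
python3 - <<'E'
from h import *
s,d=pickle.load(open("d0.pkl","rb"));c=d["scene"];im=c["image"][:,:,::-1]
a=cv2.resize(im[110:210,265:385],None,fx=5,fy=5,interpolation=cv2.INTER_CUBIC)
b=cv2.resize(im[235:360,120:255],None,fx=4,fy=4,interpolation=cv2.INTER_CUBIC)
b=cv2.copyMakeBorder(b[:500],0,0,0,0,cv2.BORDER_CONSTANT)
cv2.imwrite("pics/bath.png",a);cv2.imwrite("pics/rack.png",b)
for n,u,v,z in[("bath",320,150,.09),("rack",190,305,.016)]:print(n,onz(c,u,v,z))
E
```

```text
bath [ 0.48244647 -0.22887367  0.09      ]
rack [0.4692899  0.27696055 0.016     ]
```

View pics/bath.png

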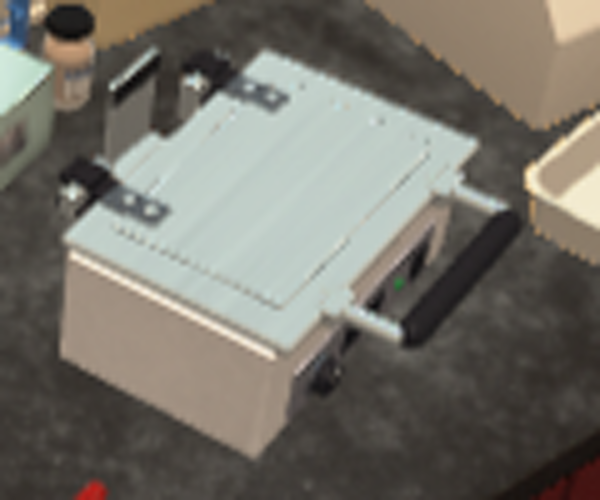

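View pics/rack.png

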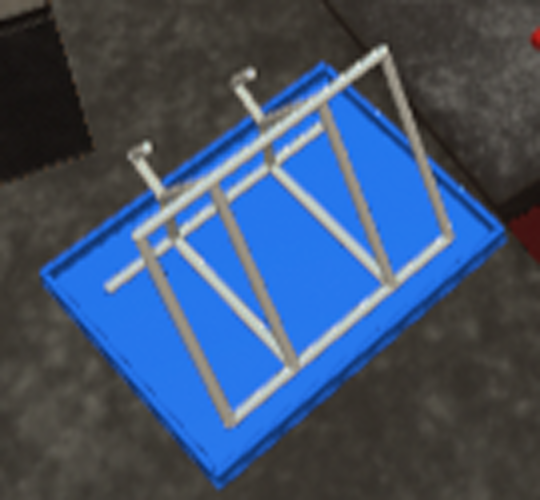

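The bath crop shows the lid corners at about (65,240), (265,50), (480,140) and (275,352), with the handle bar running from (408,335) to (510,220). In the rack crop the tray corners are at (43,272), (323,63), (507,228) and (218,487). Its trough lips are on the upper-left side, so rack +x points there.

Run:
```python
from h import *
s,d=pickle.load(open("d0.pkl","rb"));c=d["scene"]
def fit(L,W):
    L=np.array(L)[:,:2];W=np.array(W)[:,:2];l=L-L.mean(0);w=W-W.mean(0)
    a=np.arctan2((l[:,0]*w[:,1]-l[:,1]*w[:,0]).sum(),(l*w).sum());M=np.array([[np.cos(a),-np.sin(a)],[np.sin(a),np.cos(a)]])
    t=W.mean(0)-M@L.mean(0);print("res mm",np.round(1e3*(L@M.T+t-W),1).tolist());return np.r_[t,0,a]
# lid corners, lid frame order: backleft,backright,frontright,frontleft
W=[onz(c,265+u/5,110+v/5,.094) for u,v in[(65,240),(265,50),(480,140),(275,352)]]
P=fit([(-.013,.102),(-.013,-.102),(-.149,-.102),(-.149,.102)],W);P[2]=.09
print("pins",P); H=pts(P,[-.189,0,0])[0];print("handle",H)
hb=[onz(c,265+u/5,110+v/5,.092) for u,v in[(408,335),(510,220)]];print("bar ends",hb,np.mean(hb,0))
W=[onz(c,120+u/4,235+v/4,.016) for u,v in[(43,272),(323,63),(507,228),(218,487)]]
K=fit([(.075,.095),(.075,-.095),(-.075,-.095),(-.075,.095)],W)
K2=fit([(.075,-.095),(.075,.095),(-.075,.095),(-.075,-.095)],W[:2][::-1]+W[2:][::-1])
print("rack",K,"seat",pts(K,[.061,0,.049]),"final handle",pts(K,[.061-.189*np.sin(.6109),0,.049+.189*np.cos(.6109)]))
pickle.dump((P,K),open("pk.pkl","wb"))
# tool yaw
Rt=R.from_rotvec(s["tool_rot"]).as_matrix();print("tool x",Rt[:,0],"tool y",Rt[:,1],np.arctan2(Rt[1,1],Rt[0,1]))
# rack proj check
print(proj(c,pts(K,[[.061-.066,.032,.13],[.061-.066,-.032,.13],[.061,.032,.049],[.061,-.032,.049]]))@np.diag([4,4])-[480,940])
for n,u,v in[("vial?",278,125),("timer",298,240),("markA",284,210),("markB",257,243)]:print(n,onz(c,u,v,.01))
```

```text
res mm [[5.2, 1.2], [1.6, -0.8], [-1.8, 2.2], [-5.0, -2.6]]
pins [ 0.56646048 -0.23051634  0.09        0.01642964]
handle [ 0.37748599 -0.23362141  0.09      ]
bar ends [array([ 0.37735742, -0.18152663,  0.092     ]), array([ 0.37849634, -0.29060935,  0.092     ])] [ 0.37792688 -0.23606799  0.092     ]
res mm [[0.6, 2.8], [-0.1, -1.2], [-1.4, -0.1], [0.9, -1.5]]
res mm [[-0.1, -1.2], [0.6, 2.8], [0.9, -1.5], [-1.4, -0.1]]
rack [ 0.48171459  0.26650407  0.         -0.11858093] seat [[0.54228622 0.25928757 0.049     ]] final handle [[0.43463621 0.27211298 0.20381597]]
tool x [ 9.03975944e-01  4.27583307e-01 -8.95414975e-05] tool y [ 0.42758237 -0.90397436 -0.00191836] -1.1289788189821728
[[205.42827129 176.70660563]
 [313.64645201  94.9967236 ]
 [146.27247132 182.22845655]
 [245.62436874 108.64728995]]
vial? [ 0.68829307 -0.33475555  0.01      ]
timer [ 0.39154787 -0.0041722   0.01      ]
markA [ 0.47151539 -0.06018296  0.01      ]
markB [0.46142915 0.06337403 0.01      ]
```

```bash
python3 -m jog '[[0,45,0,0.15],[5,90,0,0.3],[15,140,0,0.45],[30,190,0,0.6],[50,240,-5,0.75],[70,290,-10,0.9],[90,330,-20,1.05],[100,353,-33,1.145]]' -0.17 20
python3 -m jog '[[0,0,0,0],[0,0,0,0],[0,0,0,0],[0,0,0,0],[0,0,0,0],[0,0,0,0],[0,0,0,0],[0,0,0,0]]'
python3 - <<'E'
from bench import *
from h import *
s=get_state();c=get_image("wrist");print(s["position"],s["tool_rot"],s["joint_positions"])
P,K=pickle.load(open("pk.pkl","rb"))
cv2.imwrite("pics/w1.png",c["image"][:,:,::-1]);pickle.dump((s,c),open("w1.pkl","wb"))
print(wproj(c,s,pts(P,[[-.189,0,0],[-.189,.052,0],[-.189,-.052,0],[-.013,.102,.004],[-.149,.102,.004],[-.149,-.102,.004]])))
E
```

```text
time: 1.15
position: [0.379, -0.2322, 0.1895]
tool_rot: [2.195, 2.246, 0.0]
ft_force: [0.5, -0.3, -0.1]
grip_width: 0.424
time: 2.15
position: [0.3779, -0.2346, 0.1896]
tool_rot: [2.203, 2.239, 0.0]
ft_force: [0.4, -0.4, -0.9]
grip_width: 0.416
[ 0.37790328 -0.23458459  0.18959869] [2.20345257e+00 2.23915591e+00 3.49518353e-05] [ 0.91064179 -0.0875701  -0.3904251   1.96412824 -0.03498127  1.25855824
  0.54838548]
[[252.49265056 187.99991764]
 [252.51016211 131.32290268]
 [252.49093342 238.79246367]
 [434.82710797  88.36385723]
 [299.44703956  75.05253365]
 [290.71867272 282.31490175]]
```

View pics/w1.png

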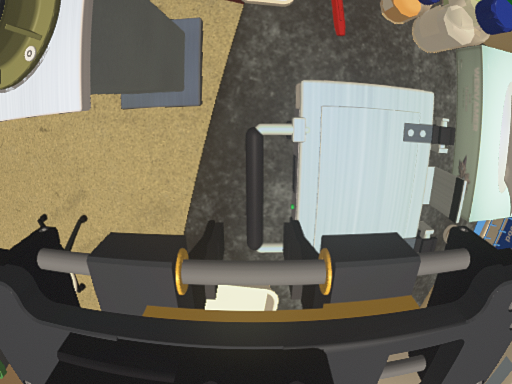

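The wrist view shows the bar upright at column 254.5, against 252.5 predicted, and centred at row 188 as predicted. Shifting x by about 2 mm, descending and gripping.

```bash
python3 -m jog '[[2,0,-20,0],[2,0,-45,0],[2,0,-70,0],[2,0,-90,0],[2,0,-105,0],[2,0,-113,0],[2,0,-118,0],[2,0,-118,0]]'
python3 -m jog '[[0,0,0,0],[0,0,0,0],[0,0,0,0],[0,0,0,0],[0,0,0,0],[0,0,0,0],[0,0,0,0],[0,0,0,0]]' -1 15
```

```text
time: 3.2
position: [0.38, -0.2347, 0.0717]
tool_rot: [2.203, 2.239, 0.0]
ft_force: [-0.5, 0.0, 0.4]
grip_width: 0.419
time: 4.2
position: [0.38, -0.2347, 0.0717]
tool_rot: [2.203, 2.239, 0.0]
ft_force: [-1.1, 1.4, 4.1]
grip_width: 0.182
```

```bash
python3 -m jog '[[1,0,18,0],[4,0,37,0],[8,0,55,0],[14,0,72,0],[22,0,89,0],[32,1,105,0],[43,1,120,0],[55,1,134,0]]'
```

```text
time: 5.2
position: [0.4327, -0.2339, 0.2063]
tool_rot: [-2.202, -2.235, 0.006]
ft_force: [-8.0, 1.0, 3.3]
grip_width: 0.18
```

```bash
python3 -m jog '[[12,0,11,0],[25,0,21,0],[39,1,30,0],[54,1,38,0],[69,1,44,0],[85,1,49,0],[101,2,52,0],[107,2,53,0]]'
python3 -m jog '[[0,0,0,0],[0,0,0,0],[0,0,0,0],[0,0,0,0],[0,0,0,0],[0,0,0,0],[0,0,0,0],[0,0,0,0]]' -1 60
python3 - <<'E'
from bench import *
from h import *
s=get_state();print(s["position"],s["tool_rot"],s["ft_force"])
a=[]
for n in("scene","side"):
    c=get_image(n);pickle.dump((s,c),open(n+"2.pkl","wb"))
    p=proj(c,s["position"])[0].astype(int);print(n,p);x,y=max(p[0]-90,0),max(p[1]-60,0)
    a.append(cv2.resize(c["image"][y:y+190,x:x+190,::-1],(400,400),interpolation=cv2.INTER_CUBIC));print(x,y)
cv2.imwrite("pics/up.png",cv2.hconcat(a))
E
```

```text
time: 6.2
position: [0.543, -0.2321, 0.2601]
tool_rot: [2.202, 2.238, 0.0]
ft_force: [-2.3, -0.5, 5.4]
grip_width: 0.176
time: 7.2
position: [0.5421, -0.2322, 0.26]
tool_rot: [2.203, 2.237, 0.0]
ft_force: [-2.3, 0.0, 5.6]
grip_width: 0.166
[ 0.54210249 -0.2321599   0.26003327] [2.20290106e+00 2.23732499e+00 1.14127646e-04] [-2.26341969  0.04021766  5.56112471]
scene [308  84]
218 24
side [298 180]
208 120
```

View pics/up.png

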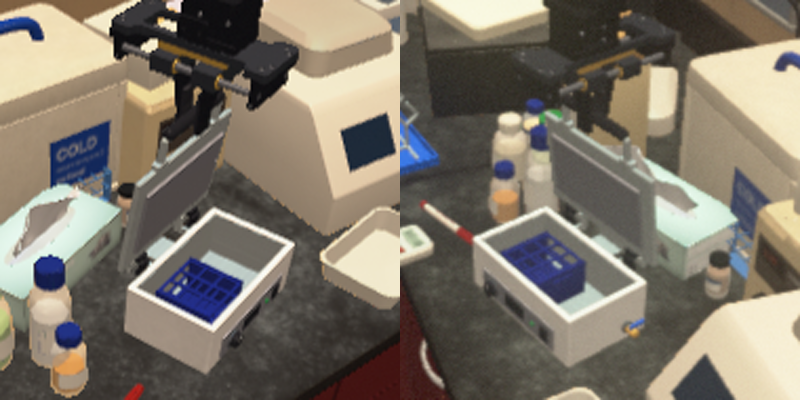

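The views show the lid upright, still on its hinges, and gripped at the bar. Lifting straight up.

```bash
python3 -m jog '[[0,0,4,0],[0,0,9,0],[0,0,14,0],[0,0,19,0],[0,0,24,0],[0,0,30,0],[0,0,35,0],[0,0,40,0]]'
python3 -m jog '[[0,0,5,0],[0,0,15,0],[0,0,30,0],[0,0,45,0],[0,0,60,0],[0,0,75,0],[0,0,85,0],[0,0,90,0]]'
python3 - <<'E'
from bench import *
from h import *
s=get_state();print(s["position"],s["tool_rot"],s["ft_force"],s["joint_positions"])
a=[]
for n in("scene","side"):
    c=get_image(n);pickle.dump((s,c),open(n+"3.pkl","wb"))
    p=proj(c,s["position"])[0].astype(int);x,y=max(p[0]-90,0),max(p[1]-60,0);print(n,p,x,y)
    a.append(cv2.resize(c["image"][y:y+190,x:x+190,::-1],(400,400),interpolation=cv2.INTER_CUBIC))
cv2.imwrite("pics/lift.png",cv2.hconcat(a))
E
```

```text
time: 8.3
position: [0.5419, -0.2316, 0.299]
tool_rot: [2.203, 2.239, 0.0]
ft_force: [0.5, -0.4, -5.1]
grip_width: 0.168
time: 9.3
position: [0.5421, -0.2316, 0.3893]
tool_rot: [2.203, 2.239, 0.0]
ft_force: [-0.1, 0.4, -3.7]
grip_width: 0.168
[ 0.54207302 -0.23163541  0.38933758] [2.20303697e+00 2.23872363e+00 4.65333190e-04] [-0.07750191  0.41881258 -3.71643199] [ 0.75448566  0.19670035 -0.47918259  1.29638812  0.09073417  1.66902485
  0.3082835 ]
scene [315  31] 225 0
side [300 134] 210 74
```

View pics/lift.png

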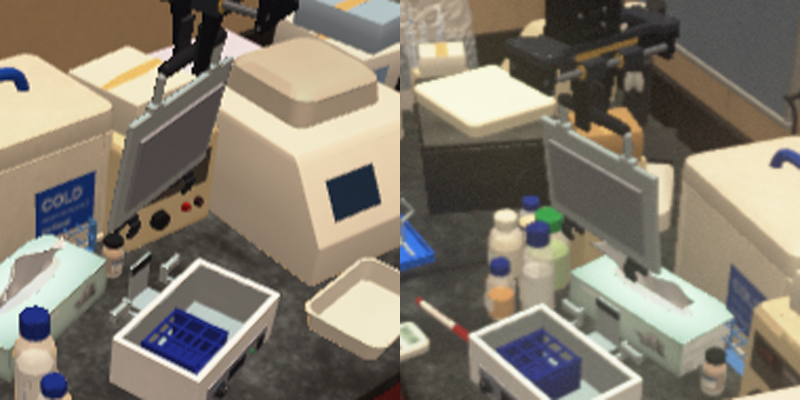

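The lid hangs clear of the pins and is still tilted about 8° towards the front, held by the grip. Moving it across to above the rack.

```bash
python3 -m jog '[[0,10,0,0],[0,30,0,0],[-2,60,0,-0.01],[-4,95,0,-0.03],[-6,130,0,-0.05],[-8,170,0,-0.07],[-8,210,0,-0.08],[-8,250,0,-0.09]]' && python3 -m jog '[[0,40,0,0],[-2,80,0,-0.01],[-4,120,0,-0.02],[-6,155,0,-0.03],[-8,190,0,-0.04],[-8,215,0,-0.045],[-8,235,0,-0.045],[-8,245,0,-0.045]]'
python3 - <<'E'
from bench import *
from h import *
s=get_state();print(s["position"],s["tool_rot"],s["joint_positions"])
a=[]
P,K=pickle.load(open("pk.pkl","rb"))
C=pts(K,[[.075,.095,.016],[.075,-.095,.016],[-.075,-.095,.016],[-.075,.095,.016],[.0453,.032,.0905],[.0453,-.032,.0905],[0,.032,.13],[0,-.032,.13]])
for n in("scene","wrist"):
    c=get_image(n);pickle.dump((s,c),open(n+"4.pkl","wb"));im=c["image"][:,:,::-1].copy()
    q=proj(c,C) if n=="scene" else wproj(c,s,C);print(n,q.round())
    for u in q: cv2.drawMarker(im,tuple(int(round(t)) for t in u),(0,0,255),0,6,1)
    a.append(cv2.resize(im[90:384,60:360],(396,388),interpolation=cv2.INTER_CUBIC) if n=="scene" else cv2.resize(im,(404,388)) if 0 else im[:, :])
im=cv2.copyMakeBorder(a[0],0,0,0,0,0); w=cv2.resize(a[1],(517,388))
cv2.imwrite("pics/over.png",cv2.resize(cv2.hconcat([im,w]),(800,340)))
E
```

```text
time: 10.4
position: [0.5329, 0.0218, 0.3886]
tool_rot: [2.3, 2.14, -0.0]
ft_force: [0.3, 0.4, -2.7]
grip_width: 0.164
time: 11.4
position: [0.5241, 0.2662, 0.3886]
tool_rot: [-2.345, -2.089, 0.0]
ft_force: [0.1, 0.4, -3.6]
grip_width: 0.17
[0.52408883 0.26615833 0.3885734 ] [-2.34486602e+00 -2.08937851e+00  1.23086739e-05] [ 0.15001865  0.24586726 -0.83076812  1.29212014  0.18090471  1.68011312
 -0.76069238]
scene [[130. 304.]
 [201. 250.]
 [247. 292.]
 [175. 356.]
 [158. 274.]
 [184. 255.]
 [170. 277.]
 [197. 257.]]
wrist [[272.  95.]
 [270. 197.]
 [192. 196.]
 [188.  96.]
 [255. 134.]
 [255. 174.]
 [224. 137.]
 [224. 181.]]
```

View pics/over.png

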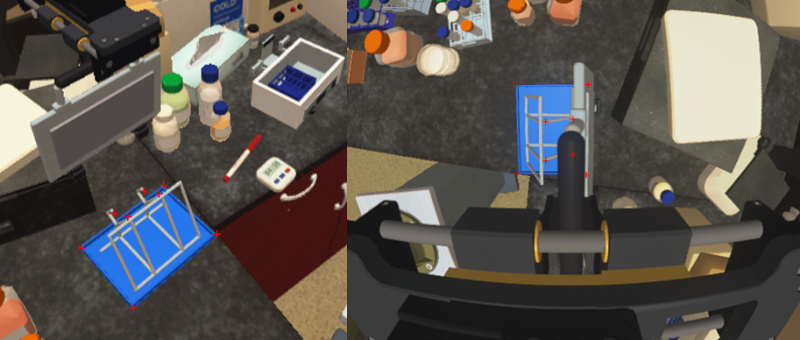

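Tray corners and lip tips in both views coincide with the projected rack pose. I'll lower the lid in front of the sloping wires, then swing the handle back so the lid edge pivots on the wires.

```bash
python3 -m jog '[[0,0,-5,0],[0,0,-20,0],[0,0,-40,0],[0,0,-60,0],[0,0,-85,0],[0,0,-105,0],[0,0,-120,0],[0,0,-127,0]]'
python3 -m jog '[[-6,1,0,0],[-12,1,0,0],[-18,2,0,0],[-24,3,0,0],[-30,4,0,0],[-36,4,-1,0],[-42,5,-1,0],[-48,6,-1,0]]' -1 30
python3 - <<'E'
from bench import *
from h import *
s=get_state();print(s["position"],s["ft_force"],s["torque"])
P,K=pickle.load(open("pk.pkl","rb"));print(R.from_euler("z",-K[3]).apply(s["position"]-K[:3]),K[3],R.from_rotvec(s["tool_rot"]).as_euler("zyx"))
c=get_image("scene");im=c["image"][150:384,60:310,::-1].copy()
cv2.imwrite("pics/lean.png",cv2.resize(im,None,fx=2.5,fy=2.5,interpolation=cv2.INTER_CUBIC))
E
```

```text
time: 12.5
position: [0.5256, 0.2625, 0.2603]
tool_rot: [-2.35, -2.084, 0.002]
ft_force: [-0.0, 0.2, -3.5]
grip_width: 0.168
time: 13.5
position: [0.4775, 0.2694, 0.2606]
tool_rot: [2.349, 2.085, 0.0]
ft_force: [0.1, -0.6, -3.3]
grip_width: 0.173
[0.47751045 0.2694474  0.26057401] [ 0.05075255 -0.57926402 -3.30446945] [ 0.00303034 -0.20810791 -0.05936948]
[-0.00452282  0.0024253   0.26057401] -0.11858093484984508 [-1.45181624e+00  1.35727793e-04  3.14153245e+00]
```

View pics/lean.png

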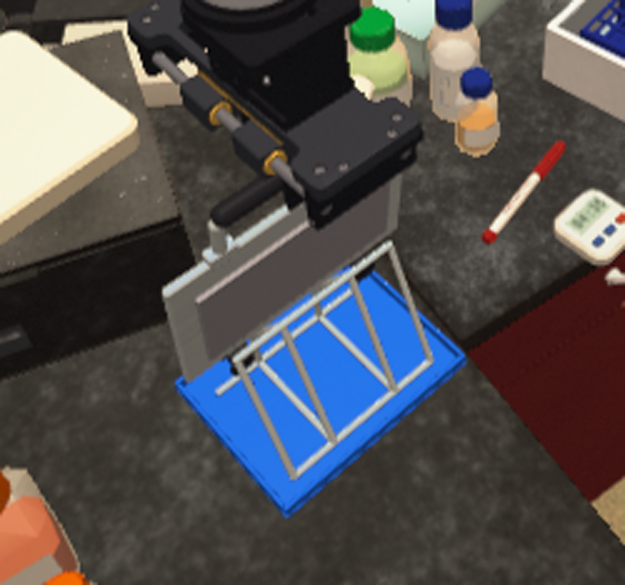

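The lid hangs on the trough side of the top bar, just short of touching the wires. Tilting it back.

```bash
python3 -m jog '[[-6,1,0,0],[-13,1,-1,0],[-20,2,-2,0],[-26,3,-3,0],[-34,4,-6,0],[-41,5,-8,0],[-48,6,-11,0],[-55,6,-13,0]]' -1 25
python3 -m jog '[[-3,0,-1,0],[-6,1,-3,0],[-9,1,-4,0],[-12,1,-6,0],[-15,2,-8,0],[-18,2,-9,0],[-18,2,-9,0],[-18,2,-9,0]]'
python3 - <<'E'
from bench import *
from h import *
s=get_state();print(s["position"],s["ft_force"],s["torque"])
P,K=pickle.load(open("pk.pkl","rb"));print(R.from_euler("z",-K[3]).apply(s["position"]-K[:3]))
c=get_image("scene");im=c["image"][150:384,60:310,::-1].copy()
cv2.imwrite("pics/lean2.png",cv2.resize(im,None,fx=2.5,fy=2.5,interpolation=cv2.INTER_CUBIC))
E
```

```text
time: 14.55
position: [0.4226, 0.2755, 0.2474]
tool_rot: [2.349, 2.085, 0.001]
ft_force: [2.2, -0.1, -3.0]
grip_width: 0.174
time: 15.55
position: [0.4049, 0.2773, 0.2384]
tool_rot: [-2.35, -2.085, 0.0]
ft_force: [3.3, -0.2, -2.8]
grip_width: 0.176
[0.40491026 0.27727611 0.23841183] [ 3.27611659 -0.18496767 -2.80906242] [ 0.00549849 -1.00745348  0.08713293]
[-0.07753934  0.00161019  0.23841183]
```

View pics/lean2.png

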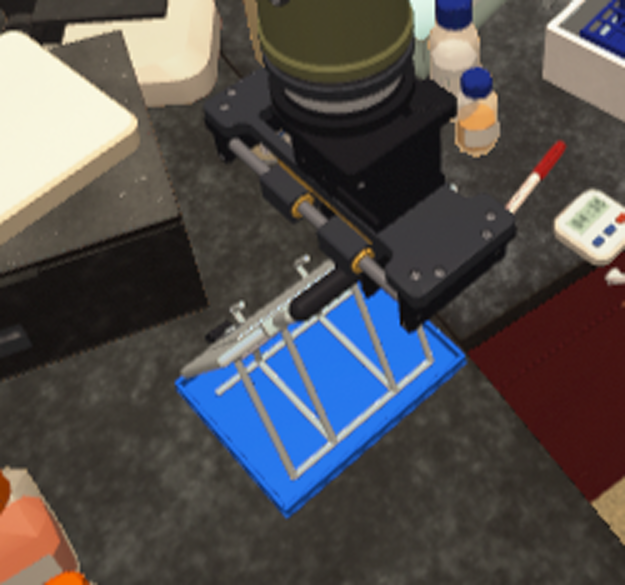

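The lid leans on the wires, with the lip tips beyond its outer face. Its computed position is s = -250 mm, n = 6 mm, as planned. Sliding it down the slope.

```bash
python3 -m jog '[[3,0,-5,0],[6,-1,-9,0],[8,-1,-14,0],[11,-1,-19,0],[14,-2,-24,0],[17,-2,-28,0],[20,-2,-33,0],[23,-3,-38,0]]' && python3 -m jog '[[1,0,-2,0],[2,0,-5,0],[3,0,-7,0],[4,0,-9,0],[5,-1,-11,0],[7,-1,-13,0],[8,-1,-15,0],[8,-1,-15,0]]'
python3 - <<'E'
from bench import *
from h import *
s=get_state();P,K=pickle.load(open("pk.pkl","rb"));q=R.from_euler("z",-K[3]).apply(s["position"]-K[:3])+[0,0,.019]
d=q-[.061,0,.049];print(q,s["ft_force"],"s,n",.5736*d[0]-.8192*d[2],.8192*d[0]+.5736*d[2])
E
```

```text
time: 16.6
position: [0.4285, 0.2746, 0.2006]
tool_rot: [2.349, 2.085, 0.002]
ft_force: [3.1, 0.5, 4.4]
grip_width: 0.177
time: 17.6
position: [0.4347, 0.2742, 0.1875]
tool_rot: [-2.348, -2.086, 0.002]
ft_force: [-4.1, -2.8, 18.2]
grip_width: 0.175
[-0.0476267   0.00210295  0.20651512] [-4.06072488 -2.82360703 18.22900993] s,n -0.19134466386714555 0.0013636835856665058
```

Run:
```python
from bench import *
from h import *
P,K=pickle.load(open("pk.pkl","rb"));S=np.array([.061,0,.049]);e=np.array([.5736,0,-.8192]);o=np.array([.8192,0,.5736]);y=np.array([0,1,0])
L=lambda x,yy,z:S+x*e+yy*y+z*o
C=pts(K,[L(-.149,.102,.004),L(-.149,-.102,.004),L(-.013,.102,.004),L(-.013,-.102,.004),L(.011,.069,.013),L(-.189,.052,0)])
a=[]
for n,(x,y0,w,h) in{"scene":(90,170,170,200),"side":(130,100,170,200)}.items():
    c=get_image(n);im=cv2.resize(c["image"][y0:y0+h,x:x+w,::-1],(400,470),interpolation=cv2.INTER_CUBIC)
    for u in (proj(c,C)-[x,y0])*400/170: cv2.drawMarker(im,tuple(int(round(t)) for t in u),(0,0,255),0,12,1)
    a.append(im)
cv2.imwrite("pics/home.png",cv2.hconcat(a))
```

```text
(no output)
```

View pics/home.png

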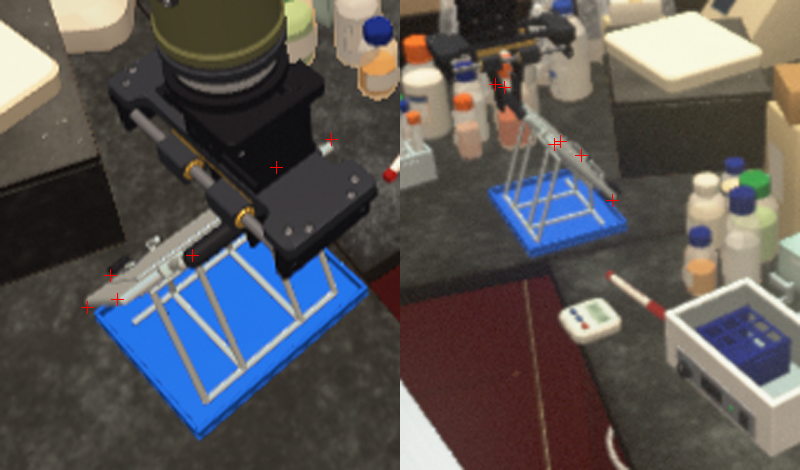

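Run:
```python
from bench import *
from h import *
P,K=pickle.load(open("pk.pkl","rb"));S=np.array([.061,0,.049]);e=np.array([.5736,0,-.8192]);o=np.array([.8192,0,.5736]);y=np.array([0,1,0])
L=lambda x,yy,z:S+x*e+yy*y+z*o
N=[(-.149,.102,.004),(-.149,-.102,.004),(-.013,.102,.004),(-.013,-.102,.004),(.011,.069,.013),(.011,-.069,.013),(-.189,.052,0),(-.189,-.052,0)]
c=get_image("side");u=(proj(c,pts(K,[L(*n) for n in N]))-[130,100])
for n,p in zip(N,u):print(n,(p*400/170+[400,0]).round())
cv2.imwrite("pics/home2.png",0*0+cv2.resize(c["image"][130:210,170:230,::-1],(600,600)) if 0 else cv2.resize(c["image"][120:210,160:250,::-1],(600,600),interpolation=cv2.INTER_CUBIC))
T=[(.075,.095,.016),(.075,-.095,.016),(-.075,-.095,.016),(-.075,.095,.016)]
print("tray",((proj(c,pts(K,T))-[130,100])*400/170+[400,0]).round().tolist())
print("crop2",[( (q+[130-160,100-120])*600/90).round().tolist() for q in u])
```

```text
(-0.149, 0.102, 0.004) [504.  87.]
(-0.149, -0.102, 0.004) [554. 144.]
(-0.013, 0.102, 0.004) [560. 141.]
(-0.013, -0.102, 0.004) [612. 200.]
(0.011, 0.069, 0.013) [581. 155.]
(0.011, -0.069, 0.013) [617. 195.]
(-0.189, 0.052, 0) [495.  84.]
(-0.189, -0.052, 0) [520. 113.]
tray [[575.0, 166.0], [624.0, 222.0], [526.0, 250.0], [483.0, 190.0]]
crop2 [[94.0, 112.0], [235.0, 274.0], [252.0, 266.0], [402.0, 434.0], [313.0, 306.0], [415.0, 419.0], [70.0, 105.0], [140.0, 187.0]]
```

View pics/home2.png

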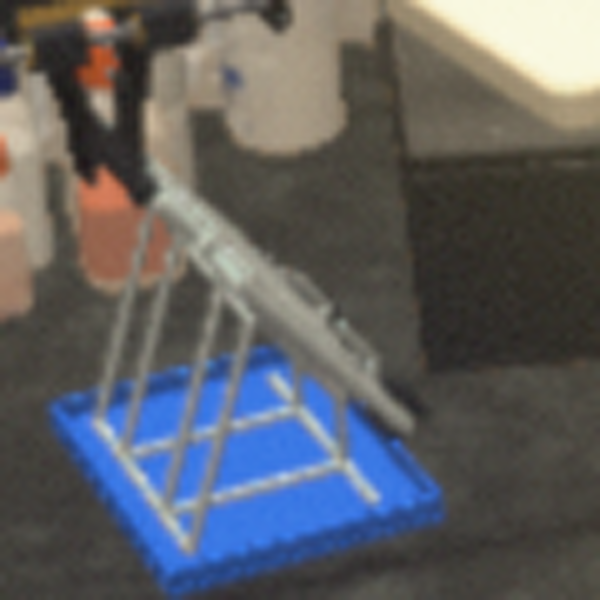

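The near lower corner appears at (410,428) against (402,434) predicted, and the hook at (415,410) against (415,419). That is about 2 mm off, so the lid is home. Releasing and retracting.

```bash
python3 -m jog '[[0,0,0,0],[0,0,0,0],[0,0,0,0],[0,0,0,0],[0,0,0,0],[0,0,0,0],[0,0,0,0],[0,0,0,0]]' -0.1 10 && python3 -m jog '[[0,0,5,0],[0,0,15,0],[0,0,30,0],[0,0,50,0],[0,0,75,0],[0,0,100,0],[0,0,120,0],[0,0,130,0]]'
python3 - <<'E'
from bench import *
from h import *
P,K=pickle.load(open("pk.pkl","rb"));S=np.array([.061,0,.049]);e=np.array([.5736,0,-.8192]);o=np.array([.8192,0,.5736]);y=np.array([0,1,0])
L=lambda x,yy,z:S+x*e+yy*y+z*o
N=[(-.149,.102,.004),(-.149,-.102,.004),(-.013,.102,.004),(-.013,-.102,.004),(-.189,.052,0),(-.189,-.052,0)]
# scene-camera check by bar mask and side-camera change between two frames
f=[get_image("side") for _ in(0,1)]
print("motion",np.abs(f[0]["image"][120:210,160:250].astype(int)-f[1]["image"][120:210,160:250]).mean(),get_state()["ft_force"],get_state()["grip_width"])
a=[]
for n,(x,y0) in{"scene":(100,210),"side":(160,110)}.items():
    c=get_image(n);im=cv2.resize(c["image"][y0:y0+120,x:x+120,::-1],(400,400),interpolation=cv2.INTER_CUBIC)
    for u in (proj(c,pts(K,[L(*q) for q in N]))-[x,y0])*400/120: cv2.drawMarker(im,tuple(int(round(t)) for t in u),(0,0,255),0,12,1)
    a.append(im)
cv2.imwrite("pics/end.png",cv2.hconcat(a))
E
```

```text
time: 18.75
position: [0.4359, 0.2734, 0.1856]
tool_rot: [2.35, 2.085, 0.0]
ft_force: [0.6, -0.5, -0.3]
grip_width: 0.45
time: 19.75
position: [0.4363, 0.2738, 0.3177]
tool_rot: [2.349, 2.085, 0.004]
ft_force: [-0.1, 0.2, 0.3]
grip_width: 0.451
motion 1.9723045267489712 [-0.34796119 -0.02583131  0.30528232] 0.4490505094555899
```

Run:
```python
from bench import *
from h import *
P,K=pickle.load(open("pk.pkl","rb"));S=np.array([.061,0,.049]);e=np.array([.5736,0,-.8192]);y=np.array([0,1,0])
for n in("scene","side"):
    c=get_image(n);pr=proj(c,pts(K,[S-.189*e+k*y for k in(-.052,0,.052)]))
    m=(c["image"].max(2)<60).astype(np.uint8);k,lab,st,ce=cv2.connectedComponentsWithStats(m)
    print(n,"pred",pr.round(1).tolist())
    for i in range(1,k):
        if st[i,4]>40 and np.hypot(*(ce[i]-pr[1]))<30:
            ys,xs=np.nonzero(lab==i);r=cv2.minAreaRect(np.c_[xs,ys].astype(np.float32));print(st[i],ce[i].round(1),r)
```

```text
scene pred [[219.5, 242.3], [196.5, 259.6], [171.7, 278.3]]
side pred [[181.0, 148.0], [175.6, 141.7], [170.4, 135.8]]
[170 135  13  15  45] [175.8 142.1] ((175.69671630859375, 141.8360595703125), (17.79712677001953, 2.5607380867004395), 50.19443130493164)
```

```bash
python3 -c "
from bench import *
close_job()"
```

```text
the job is handed in; nothing more can be done
```

I swung the lid upright by its handle, lifted it off the pins and carried it to the rack. There I tilted it back against the sloping wires, slid it down to the stop and released it. I then raised the gripper 130 mm and handed the job in at about 20 s of the 54 s allowed.

**Before release:**
- The tool read 18 N upwards. By the measured tool position the lid was about 2 mm short of nominal along the slope.
- In the side view its near corner and hook were about 2 mm off the predicted positions.

**After release:**
- The side view showed the bar within half a pixel of its predicted home position.
- The tool force was about zero.

**Checks that failed or fell short:**
- The last picture could not be viewed because the 12-picture limit was reached.
- The dark-bar search found nothing in the scene view, so the final check rests on the side camera alone.
- The frame difference I used to check the lid was still read 1.97 grey levels. I took that as image noise but did not confirm it.
- I did not re-measure the jar, vial, timer and marker after the moves. The planned carry height was well above the jar, and no unexpected contact showed in the forces.

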